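Load sensor cartridges into a tilted rail magazine

ROBOT

A 6-joint arm with a two-finger parallel gripper is mounted at the origin on a cart in front of the work surface, level with it; the furniture and walls round the work are solid. World frame = base frame: x ahead of the robot, y to its left, z up, the work surface at z = 0. Lengths are in mm, angles in rad, forces in N, time in s.
With the tool pointing down it reaches from about 350 to 875 mm from the base axis. Payload 4.2 kg.
Tool frame: the origin (TCP) lies at the very end of the fingers, on their centre line; the grasp point (between the pads) lies 19 mm behind it; z points along the fingers, y is the line along which they close (so a half turn about z gives the same grasp; the last joint's range is limited). The gripper opens to 85 mm and grips with 20 to 120 N. Pads are 22 mm wide; open, the fingers measure 114 mm over their backs; the gripper's body (76 mm by 85 mm) begins 54 mm behind the grasp point. The pads swing forward as they close: fully open they stand 13 mm farther back than shut.
Start: joints at [1.561, 0.385, 0.008, 0, -1.194, -0.259], TCP at [165.952, 602.544, 231.312] pointing down, gripper open.
Joint ranges: [-3.14, 3.14], [-1.21, 2.06], [-1.07, 1.41], [-3.16, 2.05], [-2.99, -0.16], [-3.1, 3.1]. Speed limits (rad/s): [2.79, 2.79, 3.14, 3.14, 3.14, 3.14].

INTERFACE

Orientations are given as a unit quaternion [x, y, z, w].
In Python, from bench import arm, optics gives the robot as it stands. The module is installed in compiled form; this text tells all that it offers.
- The arm moves only by the tool step_arm, never from a script. Its argument "motion" is a list of rows, each an object with "dr": the turn, a rotation vector about the tool's x, y, z in units of 8 degrees (1.0 is 8 degrees), a list of three; "slide": the shift along the tool's x, y, z in mm, a list of three; "jaw": the finger opening in mm, from 0 to 85.4. A call has exactly 8 rows; each row is the pose to reach, as a shift and turn from the pose commanded when the call began, along the tool's axes at that moment; what a row does not reach only later rows make up. A row lasts 1/8 s, in which the tool goes at most 62.5 mm and 10.7 degrees, less where a joint would pass 70% of its speed; a pose out of reach is approached as far as the arm can. A call with a gripper value outside its range is refused whole. The fingers move at their own pace and stop on an object; the grip force is fixed at half the most. Time passes only in rows, so rows that repeat a pose let the fingers close, or fill a call up. It gives the time, the measured TCP pose, the force, the opening and the grip force at its end, in the units of the state.
- arm.read_state(): the state, without advancing time (a new reading comes with each control period).
- optics.get_image(name): name is "scene" or "top"; returns the picture (420x560x3 uint8, blue, green, red); there is no depth.
- optics.camera_info(name): a dict with "camera_matrix" (3x3 intrinsics, pixels), "k1" (the pictures are not rectified: a ray, as slopes to the right and down, at radius r is drawn at 1 + k1 r^2 times it, then the intrinsics apply), "view" (4x4, takes a point from world to camera coordinates). Camera axes: x right, y up, looking along -z (the intrinsics and any distortion apply to the point x, -y, -z); pixel columns grow to the right and rows downward; lengths in mm; the calibration is good to about 2 mm. A picture is of the moment at which its call begins. camera_info takes no time and is no camera call.
- arm.job_done(): hands the job in; it is judged then, once.
The state is a dict: "clock": time; "joints": joint angles; "joint_vel": joint speeds; "joint_efforts": joint torques, N m; "position": TCP position; "ee_rot": TCP orientation; "contact_force": force on the tool from outside, world axes, zero at the start; "wrist_torque": the same for the moment, N m; "gripper_width": finger opening in mm; "grasp_force": force on a finger pad.
Only numpy, scipy, OpenCV 4.12 (cv2) and the standard library are available. Lean on these libraries where they do the work, as an engineer would, in place of code of your own. Each camera call takes 0.05 s, during which the arm holds its last target. There are 200 camera calls.

TASK

Load both sensor cartridges into the tilted rail magazine: slide each one in from the open loading end at the top, both facing the same way with the narrow black nose pointing down the slope and the grip fin up through the slot. Push them fully home, so that one sits against the end stop and the other close up behind it, and leave the beaker and the timer where they stand.

Things in the scene. Friction and masses are not known exactly. Their poses are not given: they have to be found in the camera images.
- rail: Fixed aluminium rail tube on a stand, sloping 30 degrees, low end towards the robot. Origin: channel floor, mid-width, at the inner face of the end stop at the low end. Axes: x up the slope, y across, z square to the floor. Channel 33 mm wide; from x = 0 to 118 mm two lips overhang it, undersides 16 and tops 20 mm above the floor, leaving a 16 mm slot along the middle for the fins.
- rail_mouth (a point): Mouth of the tube: channel floor, mid-width, at the upper end of the lips, x = 118 mm in the rail's frame; axes as the rail's. The lips' ends are bent up as a lead-in 9 mm further up the slope, top 24 mm above the floor. A cartridge let go on the slope may stick or may slip down by itself, so guide it home.
- rail_apron (a point): Open loading apron above the mouth: floor, mid-width, x = 159 mm in the rail's frame; axes as the rail's. It runs from x = 118 to 195 mm with the same floor, no lips, and 14 mm high side walls that flare from 33 mm apart at the mouth to 45 mm at the open upper end. A whole cartridge can be laid here, nose tip at x = 130 mm, then slid down into the tube.
- cartridge_a_mid (a point): First flat grey sensor cartridge, 58 mm long, 30 wide, about 60 g; lies fin up, yaw varies. Fin on top to grip: lengthwise, 26 mm long, 10 thick, from 14 to 48 mm above the underside. Point: fin's centre in plan, 24 mm above the underside (half-way up). Axes: x nose to tail, y across the fin, z up. Nose tip 33 mm along -x, tail face 25 mm along +x.
- cartridge_a_nose (a point): Nose tip of the first cartridge, mid-width, 7 mm above its underside; axes as the cartridge's. The black nose is 18 mm wide, 10 high, 11 long, with three brass strips on top; then come 7 mm of 25 mm width, then the 30 mm wide, 14 mm high body, 40 mm long.
- cartridge_a_tail (a point): Centre of the square tail face of the first cartridge (30 mm wide, 14 mm high), 7 mm above its underside; axes as the cartridge's.
- cartridge_b_mid (a point): Second, identical (either may go first): flat grey sensor cartridge, 58 mm long, 30 wide, about 60 g; lies fin up, yaw varies. Fin on top to grip: lengthwise, 26 mm long, 10 thick, from 14 to 48 mm above the underside. Point: fin's centre in plan, 24 mm above the underside (half-way up). Axes: x nose to tail, y across the fin, z up. Nose tip 33 mm along -x, tail face 25 mm along +x.
- cartridge_b_nose (a point): Nose tip of the second cartridge, mid-width, 7 mm above its underside; axes as the cartridge's. The black nose is 18 mm wide, 10 high, 11 long, with three brass strips on top; then come 7 mm of 25 mm width, then the 30 mm wide, 14 mm high body, 40 mm long.
- cartridge_b_tail (a point): Centre of the square tail face of the second cartridge (30 mm wide, 14 mm high), 7 mm above its underside; axes as the cartridge's.
- beaker_mid (a point): Small clear glass beaker, 48x54 mm, 58 mm high, a bystander; the point is on its axis half-way up.
- timer_mid (a point): White bench timer lying flat, 60x68x18 mm, a bystander; the point is its centre.
There are look-alikes about, which are no part of the job. What is shaped like the part that bears cartridge_a_mid but red is not meant.

How it is judged (in metres and radians):
On the way:
1. one cartridge lies in the rail, nose down the slope, against the end stop (((x of cartridge_a_nose in the frame of rail between -0.004 and 0.006 m and x of cartridge_a_tail in the frame of rail above 0.046 m and y of cartridge_a_nose in the frame of rail between -0.004 and 0.004 m and z of cartridge_a_nose in the frame of rail between 0.002 and 0.013 m and y of cartridge_a_tail in the frame of rail between -0.004 and 0.004 m and z of cartridge_a_tail in the frame of rail between 0.002 and 0.013 m) or (x of cartridge_b_nose in the frame of rail between -0.004 and 0.006 m and x of cartridge_b_tail in the frame of rail above 0.046 m and y of cartridge_b_nose in the frame of rail between -0.004 and 0.004 m and z of cartridge_b_nose in the frame of rail between 0.002 and 0.013 m and y of cartridge_b_tail in the frame of rail between -0.004 and 0.004 m and z of cartridge_b_tail in the frame of rail between 0.002 and 0.013 m))), for 0.2 s.
At the end, for the whole second after the job is handed in: Both cartridges lie in the rail, fin up, nose down the slope: one nose tip within 6 mm of the end stop, the other 53 to 68 mm up the rail from it (touching: 58); noses and tails within 4 mm of the rail's centre line and 2 to 13 mm above its floor. Bystanders not moved over 25 mm (((x of cartridge_a_nose in the frame of rail between -0.004 and 0.006 m and x of cartridge_a_tail in the frame of rail above 0.046 m and y of cartridge_a_nose in the frame of rail between -0.004 and 0.004 m and z of cartridge_a_nose in the frame of rail between 0.002 and 0.013 m and y of cartridge_a_tail in the frame of rail between -0.004 and 0.004 m and z of cartridge_a_tail in the frame of rail between 0.002 and 0.013 m and x of cartridge_b_nose in the frame of rail between 0.053 and 0.068 m and x of cartridge_b_tail in the frame of rail above 0.103 m and y of cartridge_b_nose in the frame of rail between -0.004 and 0.004 m and z of cartridge_b_nose in the frame of rail between 0.002 and 0.013 m and y of cartridge_b_tail in the frame of rail between -0.004 and 0.004 m and z of cartridge_b_tail in the frame of rail between 0.002 and 0.013 m) or (x of cartridge_b_nose in the frame of rail between -0.004 and 0.006 m and x of cartridge_b_tail in the frame of rail above 0.046 m and y of cartridge_b_nose in the frame of rail between -0.004 and 0.004 m and z of cartridge_b_nose in the frame of rail between 0.002 and 0.013 m and y of cartridge_b_tail in the frame of rail between -0.004 and 0.004 m and z of cartridge_b_tail in the frame of rail between 0.002 and 0.013 m and x of cartridge_a_nose in the frame of rail between 0.053 and 0.068 m and x of cartridge_a_tail in the frame of rail above 0.103 m and y of cartridge_a_nose in the frame of rail between -0.004 and 0.004 m and z of cartridge_a_nose in the frame of rail between 0.002 and 0.013 m and y of cartridge_a_tail in the frame of rail between -0.004 and 0.004 m and z of cartridge_a_tail in the frame of rail between 0.002 and 0.013 m))).
It fails at once if the beaker is moved more than 25 mm (distance of beaker_mid from where it was at the start of the episode above 0.025 m).
It fails at once if the timer is moved more than 25 mm (distance of timer_mid from where it was at the start of the episode above 0.025 m).
It also fails if it takes over 61 s, if anything falls off the work surface, if the arm or the gripper's body presses on something with over 40 N, if the wrist force passes 120 N, or if a joint passes its speed limit or range.

## Working session

There is one attempt and no reset: what is moved stays moved. The work goes in short steps, Python scripts to look and compute and a tool call to move; the robot and the scene stay as the last step left them, time stands still between calls to the robot, and variables do not carry over. Pictures are saved under pics/ and viewed, at most 10 in all, crops included, and the job is handed in when it is done.

Besides the shell and the picture viewer there is one more tool, called after ">>>" by a JSON object that holds its "fn" and its "kwargs", one argument or row to a line. step_arm: Moves the arm, as the interface text tells. Its arguments: {"type":"object","properties":{"motion":{"type":"array","items":{"type":"object","properties":{"dr":{"type":"array","items":{"type":"number"}},"slide":{"type":"array","items":{"type":"number"}},"jaw":{"type":"number"}}}}},"required":["motion"]}

```bash
mkdir -p pics; python3 - <<'E'
from bench import arm, optics
import cv2, numpy as np
np.set_printoptions(suppress=True,precision=4)
for n in("scene","top"):
    im=optics.get_image(n); cv2.imwrite(f"pics/{n}0.png",im)
    c=optics.camera_info(n); print(n,np.array(c["camera_matrix"]),c["k1"],np.array(c["view"]))
print(arm.read_state())
E
```

```text
scene [[395.4401   0.     276.4624]
 [  0.     395.4401 210.0068]
 [  0.       0.       1.    ]] -0.08542552764750319 [[  -0.8162   -0.5777   -0.0064  618.1822]
 [   0.4424   -0.632     0.6363 -173.4027]
 [  -0.3716    0.5165    0.7715 -808.3179]
 [   0.        0.        0.        1.    ]]
top [[482.4194   0.     278.8552]
 [  0.     482.4194 211.5322]
 [  0.       0.       1.    ]] 0.018129087080458524 [[   0.0482   -0.9988    0.0058  180.3458]
 [   0.978     0.0483    0.2029 -607.4532]
 [  -0.203    -0.0041    0.9792 -821.8443]
 [   0.        0.        0.        1.    ]]
{'clock': 0.1, 'joints': array([ 1.5606,  0.3855,  0.0068, -0.0004, -1.194 , -0.2586]), 'joint_vel': array([ 0.0006, -0.0021,  0.0033,  0.0016,  0.0026,  0.0009]), 'joint_efforts': array([ -0.0003, -39.3317,  18.8932,   4.198 ,  -0.0026,   0.    ]), 'position': array([165.8426, 602.0601, 230.3237]), 'ee_rot': array([ 0.991 , -0.1341, -0.    ,  0.001 ]), 'contact_force': array([-0.8306, -0.0578, -0.4445]), 'wrist_torque': array([0.0363, 0.0069, 0.0017]), 'grasp_force': 0.0, 'gripper_width': 85.4435048716034}
```

View pics/scene0.png

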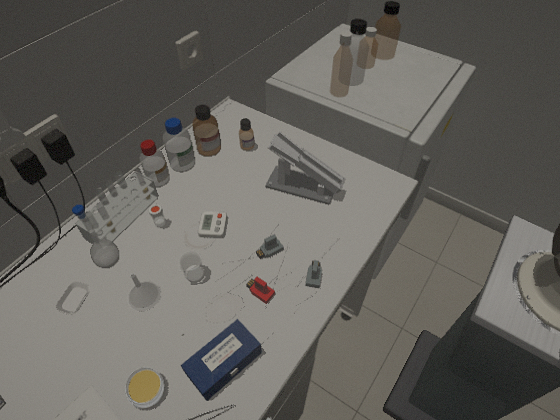

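View pics/top0.png

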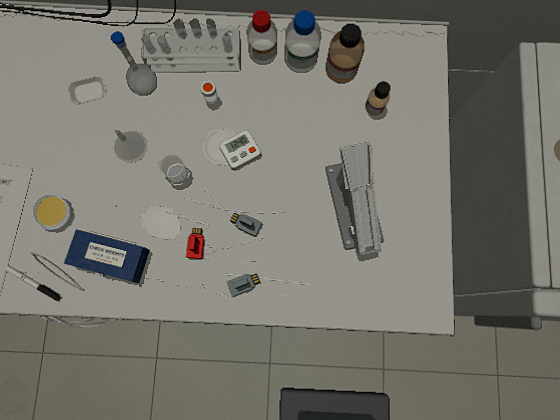

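The scene view shows the rail at about (305,165), grey cartridges at (270,246) and (314,272), and the red look-alike at (261,289). The top view shows the rail at about (360,200), cartridges at (246,223) and (243,284), the beaker at (176,173) and the timer at (240,150). I'll zoom in on these.

```bash
cat > h.py <<'E'
import numpy as np, cv2
from bench import arm, optics
np.set_printoptions(suppress=True,precision=2)
def cam(n):
    c=optics.camera_info(n); return np.array(c["camera_matrix"]),c["k1"],np.array(c["view"])
def ray(n,uv):
    K,k1,V=cam(n); uv=np.asarray(uv,float).reshape(-1,1,2)
    s=cv2.undistortPoints(uv,K,np.array([k1,0,0,0.])).reshape(-1,2)
    d=np.c_[s[:,0],-s[:,1],-np.ones(len(s))]@V[:3,:3]
    return -V[:3,:3].T@V[:3,3], d/np.linalg.norm(d,axis=1)[:,None]
def onz(n,uv,z):
    o,d=ray(n,uv); return o+d*((z-o[2])/d[:,2])[:,None]
def two(a,b):  # scene px, top px -> points, gaps
    P=[];G=[]
    (o1,D1),(o2,D2)=ray("scene",a),ray("top",b)
    for d1,d2 in zip(D1,D2):
        s=np.linalg.lstsq(np.c_[d1,-d2],o2-o1,rcond=None)[0]
        p,q=o1+s[0]*d1,o2+s[1]*d2; P.append((p+q)/2);G.append(np.linalg.norm(p-q))
    return np.array(P),np.array(G)
def proj(n,p):
    K,k1,V=cam(n); p=np.asarray(p,float).reshape(-1,3)@V[:3,:3].T+V[:3,3]
    s=p[:,:2]*[1,-1]/-p[:,2:]; s=s*(1+k1*(s**2).sum(1,keepdims=True)); return s@K[:2,:2].T+K[:2,2]
E
python3 - <<'E'
import cv2,numpy as np
s=cv2.imread("pics/scene0.png");t=cv2.imread("pics/top0.png")
def c(im,x,y,w,h,f): return cv2.resize(im[y:y+h,x:x+w],None,fx=f,fy=f,interpolation=cv2.INTER_CUBIC)
cv2.imwrite("pics/rail.png",np.hstack([c(t,320,135,66,130,4.6),c(s,262,130,88,130,4.6)]))
cv2.imwrite("pics/cart.png",np.vstack([np.hstack([c(t,222,205,50,40,8),c(t,222,265,50,40,8)]),np.hstack([c(s,245,225,50,35,8),c(s,290,252,50,35,8)])]))
E
```

```text
(no output)
```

View pics/rail.png

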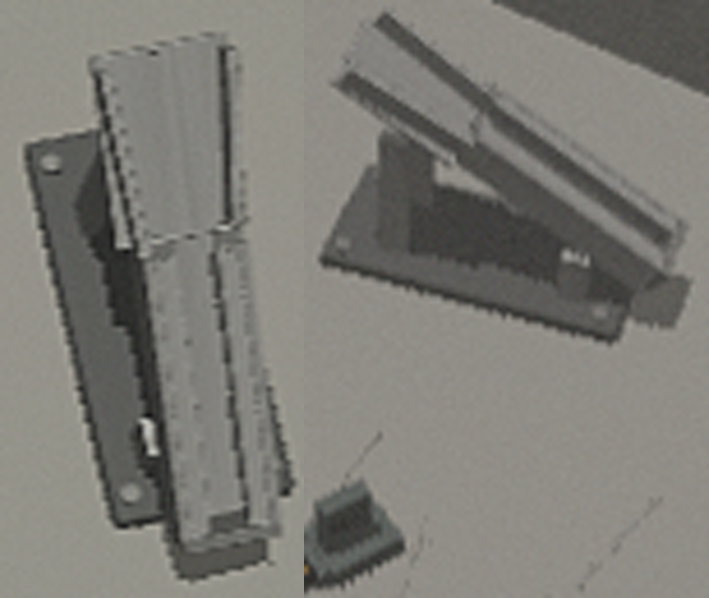

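View pics/cart.png

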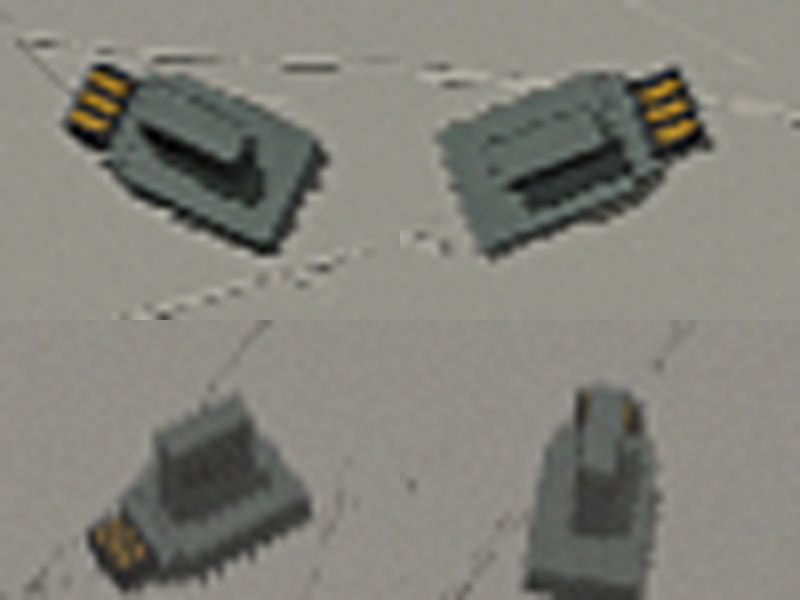

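Cartridge A (top view, around (246,223)) points its nose to the upper left. Cartridge B, around (243,284), points its nose right and slightly up. Both fins are clear. The rail's apron end is at the upper image edge, its mouth around row 186. Next I'll magnify the rail in both views to mark its corners.

```bash
python3 - <<'E'
import cv2,numpy as np
s=cv2.imread("pics/scene0.png");t=cv2.imread("pics/top0.png")
def c(im,x,y,w,h,f):
    o=cv2.resize(im[y:y+h,x:x+w],None,fx=f,fy=f,interpolation=cv2.INTER_CUBIC)
    o=cv2.convertScaleAbs(o,alpha=1.4,beta=-40)
    for i in range(0,w,10): cv2.putText(o,str(x+i),(int((i+.5)*f),8),0,.3,(0,0,255)); cv2.line(o,(int((i+.5)*f),8),(int((i+.5)*f),14),(0,0,255))
    for i in range(0,h,10): cv2.putText(o,str(y+i),(0,int((i+.5)*f)),0,.3,(0,0,255)); cv2.line(o,(20,int((i+.5)*f)),(26,int((i+.5)*f)),(0,0,255))
    return o
cv2.imwrite("pics/r1.png",np.hstack([c(t,335,138,50,60,8),c(s,265,130,50,60,8)]))
cv2.imwrite("pics/r2.png",np.hstack([c(t,340,215,50,55,8),c(s,300,160,50,55,8)]))
E
```

```text
(no output)
```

View pics/r1.png

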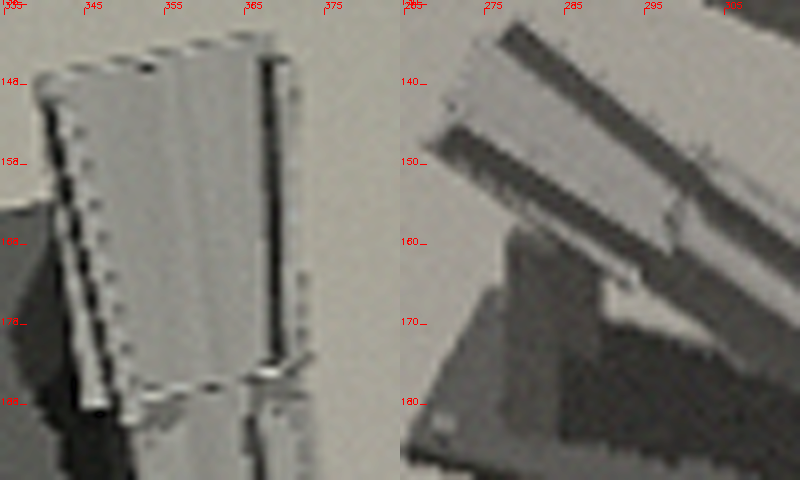

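View pics/r2.png

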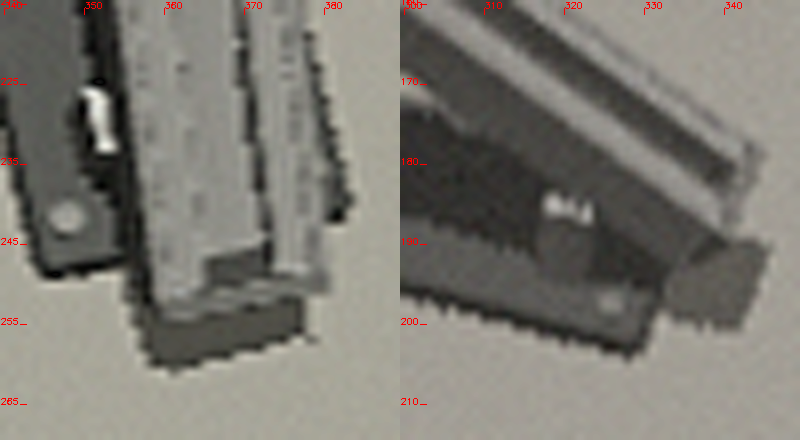

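The T panel shows the apron's upper right floor corner near (366.8,142.1), the mouth lead-in on row ~186, and the slot end at (365–373, 247–250). The S panel shows the upper right wall corner near (279,132). I'll take intensity profiles across the tube to identify the long edges.

```bash
python3 - <<'E'
from h import *
s=cv2.cvtColor(cv2.imread("pics/scene0.png"),6);t=cv2.cvtColor(cv2.imread("pics/top0.png"),6)
for n in("scene","top"):print(n,ray(n,[[0,0]])[0])
for r in (200,215,230,240): print("T",r,344+0,t[r,344:386])
for r in (150,165): print("T",r,334,t[r,334:378])
for c in (300,312,325,335): print("S col",c,"rows 140..",s[140:205,c])
for c in (275,282,290): print("S col",c,"rows 128..",s[128:175,c])
E
```

```text
scene [280.9  665.03 737.85]
top [418.6  206.13 926.95]
T 200 344 [ 43  46  51  43  44  50  54  55  97 129 124 124 132 132 136 124 123 125
 129 132 128 133 141 107  95 126 132 134 140 136 127 137 147 149 146 147
 147 146 147 145 146 146]
T 215 344 [ 93  91  94  92  95  69  41  50  57  52 100 128 122 125 132 133 137 132
 127 130 127 129 129 129 136  96 115 138 133 136 120 118 130 117 133 148
 147 147 147 145 147 146]
T 230 344 [ 94  91  91  97  70  53  50 113 164 121  54  46  96 128 122 125 134 131
 139 138 131 127 130 132 131 135 105  60 109 137 134 134 114 116 133 106
  66 128 153 151 144 147]
T 240 344 [ 88  95  98 109 123 111  96  90  96  67  40  55  54  83 120 114 120 132
 134 132 115 121 132 129 133 130 130 137 101 103 131 133 135 117 118 135
 107  86  79  76 126 149]
T 150 334 [147 144 146 147 150 118  93  97 107 123 132 132 133 132 129 129 132 130
 129 130 127 130 136 127 130 133 133 129 134 132 131 131 133 103  61  94
 129 112 125 149 147 146 144 148]
T 165 334 [ 78  84  90  86  89  89  90  77 134 101  57 119 146 139 132 132 129 130
 132 129 124 130 129 132 134 129 127 132 13
[... 1146 characters left out ...]
 79  84  89  84
  92  91  93  93  93  88 122 145 142 143 141]
S col 275 rows 128.. [140 139 141 139 143 140 132 137 127 129 134 133 132 130 131 129 131 132
 125  92  73  75  73  88 101 110 145 144 140 141 142 142 145 142 141 145
 141 136 115  95  92  91  86  92  93  90  96]
S col 282 rows 128.. [142 139 141 142 141 138 128  77  82  82  78  93 116 130 133 130 129 133
 130 133 125 128 132 122  69  74  73  79 109 117  94 100  90  85  73  73
  77  81  79  78  81  79  82  77  82  81  81]
S col 290 rows 128.. [141 142 139 140 139 144 138 142 142 142 136 126 134  94  83  83  78  84
 115 132 131 131 133 129 130 130 126 131 124  73  70  72  85 116 130  97
  89 114 109 110 112  94  65  64  64  68  61]
```

```bash
cat > rail.py <<'E'
from h import *
T=np.array([[367.5,230],[368.5,240],[365.6,215],[363.6,200]]);S=np.array([[312,161.2],[325,170.85],[335,178.15]])
def pl(n,a):
    o,d=ray(n,a); u=np.linalg.svd(d)[2][2]; return o,u
(o1,n1),(o2,n2)=pl("top",T),pl("scene",S)
d=np.cross(n1,n2); d/=np.linalg.norm(d); d*=np.sign(d[2])
p=np.linalg.lstsq(np.array([n1,n2,d]),np.array([n1@o1,n2@o2,0]),rcond=None)[0]
def near(n,uv):
    o,r=ray(n,uv); r=r[0]; s=np.linalg.lstsq(np.c_[d,-r],o-p,rcond=None)[0]; return p+s[0]*d
yaw=np.arctan2(d[1],d[0])
if __name__=="__main__":
    print("dir",d,"slope",np.degrees(np.arcsin(d[2])),"yaw",np.degrees(yaw))
    et,es=near("top",[[369.5,249.9]]),near("scene",[[340.75,182.4]]); print("stop top",et,es)
    c,s=np.cos(np.pi/6),.5; X=np.array([c*np.cos(yaw),c*np.sin(yaw),s]);Y=np.array([-np.sin(yaw),np.cos(yaw),0]);Z=np.cross(X,Y)
    O=(et+es)/2-20*Z; print("O",O,X,Y,Z)
    for q in [(195,-22.5,0),(195,-22.5,14),(195,22.5,14),(195,22.5,0),(127,-8,24),(127,8,24),(118,-16.5,20),(118,16.5,0),(0,-8,20),(0,8,20),(0,0,0)]:
        w=O+np.array(q)@np.array([X,Y,Z]); print(q,w,proj("top",w)[0],proj("scene",w)[0])
    P,G=two([[278.9,132.2],[276.4,134.5]],[[368.5,144.8],[366.75,142.1]]); print("corners meas",P,G,(P-O)@np.array([X,Y,Z]).T)
E
python3 rail.py
```

```text
dir [0.83 0.22 0.51] slope 30.776678719712486 yaw 14.617530176573501
stop top [538.29  38.71  41.46] [538.65  38.8   41.68]
O [548.15  41.28  24.25] [0.84 0.22 0.5 ] [-0.25  0.97  0.  ] [-0.48 -0.13  0.87]
(195, -22.5, 0) [717.24  62.12 121.75] [366.24 142.26] [274.84 134.35]
(195, -22.5, 14) [710.46  60.36 133.88] [368.5  143.62] [277.54 131.04]
(195, 22.5, 14) [699.11 103.9  133.88] [343.18 148.68] [270.7  142.74]
(195, 22.5, 0) [705.88 105.67 121.75] [341.32 147.24] [268.   146.02]
(127, -8, 24) [644.98  58.26 108.54] [366.57 184.06] [300.7  149.12]
(127, 8, 24) [640.94  73.74 108.54] [357.7  185.87] [298.55 153.42]
(118, -16.5, 20) [641.52  48.58 100.57] [371.2  187.38] [303.99 149.96]
(118, 16.5, 0) [642.87  83.03  83.25] [350.24 188.16] [295.35 163.17]
(0, -8, 20) [540.49  31.01  41.57] [374.04 248.88] [341.64 180.24]
(0, 8, 20) [536.45  46.49  41.57] [365.62 250.64] [339.96 184.73]
(0, 0, 0) [548.15  41.28  24.25] [366.78 245.74] [336.04 186.28]
corners meas [[708.27  59.53 131.25]
 [715.77  60.66 121.78]] [2.02 3.63] [[191.67 -22.75  12.89]
 [193.47 -23.54   0.92]]
```

Rail fit is consistent: slope 30.8°, yaw 14.6°, and the apron corners land within about 2 mm of their predicted places. Now the fins, closer.

```bash
python3 - <<'E'
from h import *
s=cv2.imread("pics/scene0.png");t=cv2.imread("pics/top0.png")
def c(im,x,y,f=11,w=36,h=27):
    o=cv2.resize(im[y:y+h,x:x+w],None,fx=f,fy=f,interpolation=cv2.INTER_CUBIC); o=cv2.convertScaleAbs(o,alpha=1.7,beta=-50)
    for i in range(0,w,5): cv2.putText(o,str(x+i),(int((i+.5)*f),8),0,.3,(0,0,255)); cv2.line(o,(int((i+.5)*f),8),(int((i+.5)*f),14),(0,0,255))
    for i in range(0,h,5): cv2.putText(o,str(y+i),(0,int((i+.5)*f)),0,.3,(0,0,255)); cv2.line(o,(20,int((i+.5)*f)),(26,int((i+.5)*f)),(0,0,255))
    return o
cv2.imwrite("pics/c2.png",np.vstack([np.hstack([c(t,229,210),c(t,226,271)]),np.hstack([c(s,254,232),c(s,300,258)])]))
for n,im,bs in(("top",t,[(225,205,270,245),(222,265,268,303)]),("scene",s,[(245,225,292,262),(295,250,335,292)])):
  for x0,y0,x1,y1 in bs:
    h=cv2.cvtColor(im[y0:y1,x0:x1],cv2.COLOR_BGR2HSV)
    m=((h[...,0]>10)&(h[...,0]<32)&(h[...,1]>120)&(h[...,2]>70)); yy,xx=np.nonzero(m)
    print(n,len(xx),xx.mean()+x0,yy.mean()+y0, onz(n,[[xx.mean()+x0,yy.mean()+y0]],10)[0])
E
```

```text
top 24 234.125 217.04166666666666 [593.52 295.9   10.  ]
top 28 254.85714285714286 278.2857142857143 [478.02 248.97  10.  ]
scene 5 259.4 252.2 [592.81 297.25  10.  ]
scene 0 nan nan [nan nan nan]<stdin>:13: RuntimeWarning: Mean of empty slice.
  ret = ret.dtype.type(ret / rcount)
```

View pics/c2.png

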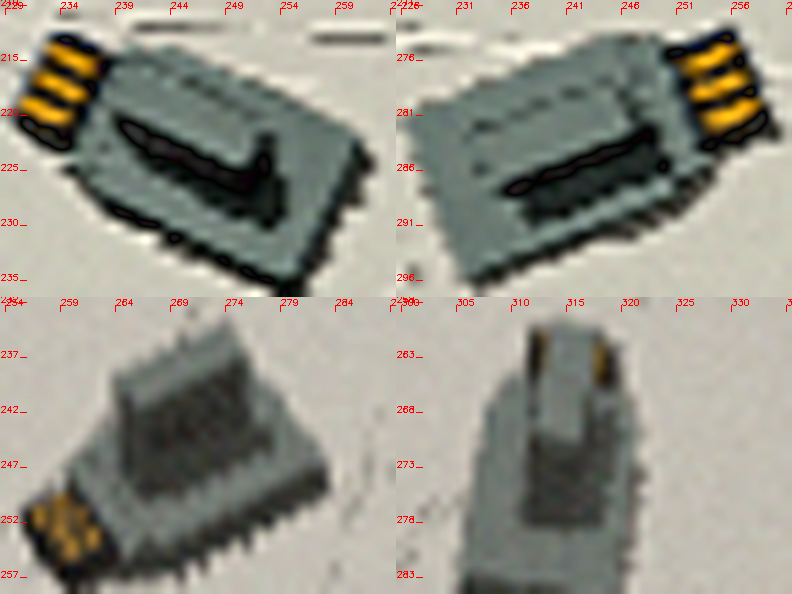

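A's fin top is centred near top (246.2,220.9) and scene (269.7,237.7). B's is near top (241,282.5) and scene (315,265.3). The noses are towards the brass strips.

```bash
python3 - <<'E'
from h import *
P,G=two([[269.7,237.7],[315,265.3]],[[246.2,220.9],[241,282.5]]); print(P,G)
t=lambda x0,y0,L:np.array([[x0+x/11-.5,y0+y/11-.5] for x,y in L])
A=onz("top",t(229,210,[(118,120),(248,178),(140,75),(272,125)]),48); B=onz("top",t(226,271,[(109,190),(259,130),(78,130),(235,80)]),48)
print(A,A.mean(0)); print(B,B.mean(0))
for n,Q,br in(("A",A,[593.5,295.9]),("B",B,[478,249])):
  m=Q.mean(0)[:2]; v=m-br; print(n,"yaw nose->tail brass",np.degrees(np.arctan2(v[1],v[0])),np.linalg.norm(v), "fin edges",[np.degrees(np.arctan2(*(Q[i+1]-Q[i])[[1,0]])) for i in (0,2)])
# body: tail corners at z=14 and shoulder points
print("A tail corners",onz("top",t(229,210,[(370,155),(295,275)]),14)); print("B tail",onz("top",t(226,271,[(15,108),(72,288)]),14))
E
```

```text
[[582.34 270.25  41.61]
 [467.27 272.34  39.55]] [2.25 0.03]
[[580.39 282.32  48.  ]
 [571.57 259.87  48.  ]
 [588.28 279.12  48.  ]
 [580.81 256.38  48.  ]] [580.26 269.42  48.  ]
[[456.96 281.15  48.  ]
 [467.85 257.25  48.  ]
 [466.42 286.88  48.  ]
 [475.78 261.68  48.  ]] [466.75 271.74  48.  ]
A yaw nose->tail brass -116.56243899797951 29.60346964511077 fin edges [np.float64(-111.45440826341557), np.float64(-108.18688492151236)]
B yaw nose->tail brass 116.31531458316672 25.369683469954186 fin edges [np.float64(-65.52200024936218), np.float64(-69.62096055056735)]
A tail corners [[582.6  240.91  14.  ]
 [560.79 252.76  14.  ]]
B tail [[471.46 300.97  14.  ]
 [441.79 289.21  14.  ]]
```

```bash
cat > go.py <<'E'
from h import *
from scipy.spatial.transform import Rotation as R
YAW=np.radians(14.6)
X=np.array([np.cos(np.pi/6)*np.cos(YAW),np.cos(np.pi/6)*np.sin(YAW),.5]);Y=np.array([-np.sin(YAW),np.cos(YAW),0]);Z=np.cross(X,Y)
O=np.array([548.2,41.3,24.3]); M=np.array([X,Y,Z]).T
def down(deg):
    c,s=np.cos(np.radians(deg)),np.sin(np.radians(deg)); return R.from_matrix(np.array([[c,s,0],[s,-c,0],[0,0,-1]]))
def inrail(sgn): return R.from_matrix(np.c_[sgn*X,-sgn*Y,-Z])
def rail(q): return O+M@np.array(q,float)
def plan(p,r):
    s=arm.read_state(); r0=R.from_quat(s["ee_rot"]); return r0.inv().apply(np.array(p)-s["position"]),(r0.inv()*r).as_rotvec()/np.radians(8)
def show():
    s=arm.read_state(); print(s["clock"],"pos",s["position"],"rail",M.T@(s["position"]-O),"F_rail",M.T@s["contact_force"],"F",s["contact_force"],"w",s["gripper_width"],"g",s["grasp_force"],"T",s["wrist_torque"],"j",s["joints"])
E
python3 - <<'E'
from go import *
show()
print(plan([467,272.5,120],down(-65.5)))
E
```

```text
0.1 pos [165.84 602.06 230.32] rail [-95.01 639.03 292.75] F_rail [-0.93  0.15  0.02] F [-0.83 -0.06 -0.44] w 85.4435048716034 g 0.0 T [0.04 0.01 0.  ] j [ 1.56  0.39  0.01 -0.   -1.19 -0.26]
(array([377.88, 237.48, 110.86]), array([ 0.01, -0.01,  6.26]))
```

>>> {"fn": "step_arm", "kwargs": {
  "motion": [
    {"slide": [378,237.5,111],"dr": [0,0,6.26],"jaw": 85},
    {"slide": [378,237.5,111],"dr": [0,0,6.26],"jaw": 85},
    {"slide": [378,237.5,111],"dr": [0,0,6.26],"jaw": 85},
    {"slide": [378,237.5,111],"dr": [0,0,6.26],"jaw": 85},
    {"slide": [378,237.5,111],"dr": [0,0,6.26],"jaw": 85},
    {"slide": [378,237.5,111],"dr": [0,0,6.26],"jaw": 85},
    {"slide": [378,237.5,111],"dr": [0,0,6.26],"jaw": 85},
    {"slide": [378,237.5,111],"dr": [0,0,6.26],"jaw": 85}
  ]
}}

```text
clock: 1.1
position: [468.1, 270.0, 118.8]
ee_rot: [0.84, -0.542, -0.0, 0.001]
contact_force: [-0.8, 0.7, 0.5]
gripper_width: 85.2
grasp_force: 0.0
```

```bash
python3 - <<'E'
from go import *
show(); print(plan([467,272.5,28],down(-65.5)))
E
```

```text
1.1 pos [468.15 270.04 118.81] rail [ 30.1  241.53  91.75] F_rail [-0.33  0.85  0.72] F [-0.83  0.66  0.46] w 85.16587491972605 g 0.0 T [ 0.02 -0.   -0.01] j [ 0.82  0.35 -0.35 -0.   -0.87 -0.4 ]
(array([-2.8 , -0.23, 90.8 ]), array([ 0.02, -0.01, -0.03]))
```

>>> {"fn": "step_arm", "kwargs": {
  "motion": [
    {"slide": [-1,0,30],"dr": [0,0,0],"jaw": 85},
    {"slide": [-1,0,60],"dr": [0,0,0],"jaw": 85},
    {"slide": [-1,0,91],"dr": [0,0,0],"jaw": 85},
    {"slide": [-1,0,91],"dr": [0,0,0],"jaw": 8},
    {"slide": [-1,0,91],"dr": [0,0,0],"jaw": 4},
    {"slide": [-1,0,91],"dr": [0,0,0],"jaw": 4},
    {"slide": [-1,0,91],"dr": [0,0,0],"jaw": 4},
    {"slide": [-1,0,91],"dr": [0,0,0],"jaw": 4}
  ]
}}

```text
clock: 2.1
position: [467.1, 274.4, 30.2]
ee_rot: [0.841, -0.541, 0.0, -0.001]
contact_force: [-1.1, 0.9, 3.7]
gripper_width: 8.4
grasp_force: 61.6
```

```bash
python3 - <<'E'
from go import *
show()
E
```

```text
2.1 pos [467.14 274.45  30.15] rail [-14.11 246.05  14.9 ] F_rail [1.07 1.14 3.61] F [-1.14  0.88  3.66] w 8.43644519533688 g 61.60913586616516 T [0.09 0.26 0.02] j [ 0.83  0.48 -0.44  0.   -0.65 -0.4 ]
```

```bash
python3 - <<'E'
from go import *
print(plan([600,170,220],down(-120)), rail([163,0,70]))
E
```

```text
(array([ 150.08,  -77.76, -189.82]), array([-0.01,  0.01,  6.82])) [650.93  68.06 166.42]
```

>>> {"fn": "step_arm", "kwargs": {
  "motion": [
    {"slide": [0,0,-50],"dr": [0,0,0],"jaw": 4},
    {"slide": [0,0,-110],"dr": [0,0,1],"jaw": 4},
    {"slide": [30,-15,-160],"dr": [0,0,2.3],"jaw": 4},
    {"slide": [70,-35,-190],"dr": [0,0,3.6],"jaw": 4},
    {"slide": [110,-57,-190],"dr": [0,0,4.9],"jaw": 4},
    {"slide": [150,-78,-190],"dr": [0,0,6],"jaw": 4},
    {"slide": [150,-78,-190],"dr": [0,0,6.8],"jaw": 4},
    {"slide": [150,-78,-190],"dr": [0,0,6.8],"jaw": 4}
  ]
}}

```text
clock: 3.1
position: [600.1, 169.4, 218.9]
ee_rot: [-0.501, 0.865, 0.0, -0.0]
contact_force: [-0.0, 0.3, -1.0]
gripper_width: 8.4
grasp_force: 61.1
```

```bash
python3 - <<'E'
from go import *
show(); print(plan(rail([166,0,60]),inrail(-1)))
E
```

```text
3.1 pos [600.09 169.4  218.88] rail [168.74 110.88 127.26] F_rail [-0.47  0.33 -0.9 ] F [-0.04  0.33 -1.02] w 8.368503757200598 g 61.06816649436951 T [-0.01  0.03  0.  ] j [ 0.53  0.39 -0.01 -0.   -1.17 -1.06]
(array([  57.19, -100.02,   59.59]), array([ 1.49, -3.55,  5.56]))
```

>>> {"fn": "step_arm", "kwargs": {
  "motion": [
    {"slide": [10,-17,0],"dr": [0.25,-0.59,0.93],"jaw": 4},
    {"slide": [20,-34,0],"dr": [0.5,-1.18,1.85],"jaw": 4},
    {"slide": [30,-52,10],"dr": [0.75,-1.78,2.78],"jaw": 4},
    {"slide": [40,-70,20],"dr": [1.0,-2.37,3.7],"jaw": 4},
    {"slide": [50,-88,35],"dr": [1.24,-2.96,4.63],"jaw": 4},
    {"slide": [57,-100,50],"dr": [1.49,-3.55,5.56],"jaw": 4},
    {"slide": [57,-100,59.5],"dr": [1.49,-3.55,5.56],"jaw": 4},
    {"slide": [57,-100,59.5],"dr": [1.49,-3.55,5.56],"jaw": 4}
  ]
}}

```text
clock: 4.1
position: [658.6, 71.3, 159.8]
ee_rot: [-0.124, 0.958, 0.032, 0.256]
contact_force: [-0.1, 0.9, -0.4]
gripper_width: 8.3
grasp_force: 61.1
```

```bash
python3 - <<'E'
from go import *
show(); print(plan(rail([170,0,45]),inrail(-1)))
for n in("scene","top"):
    im=optics.get_image(n); cv2.imwrite(f"pics/{n}1.png",im)
s=cv2.imread("pics/scene1.png");t=cv2.imread("pics/top1.png")
c=lambda im,x,y,w,h,f:cv2.resize(im[y:y+h,x:x+w],None,fx=f,fy=f,interpolation=cv2.INTER_CUBIC)
cv2.imwrite("pics/hov.png",np.hstack([c(t,325,120,60,140,4.2),c(s,240,80,120,140,4.2)])[:,:800])
E
```

```text
4.1 pos [658.56  71.26 159.76] rail [166.76   1.18  60.13] F_rail [-0.05  0.88 -0.43] F [-0.06  0.9  -0.4 ] w 8.327945132067448 g 61.061893701553345 T [-0.3   0.96  0.06] j [ 0.37  0.31 -0.5   0.24 -0.24 -1.9 ]
(array([-3.25, -1.19, 15.13]), array([-0.  , -0.01,  0.02]))
```

View pics/hov.png

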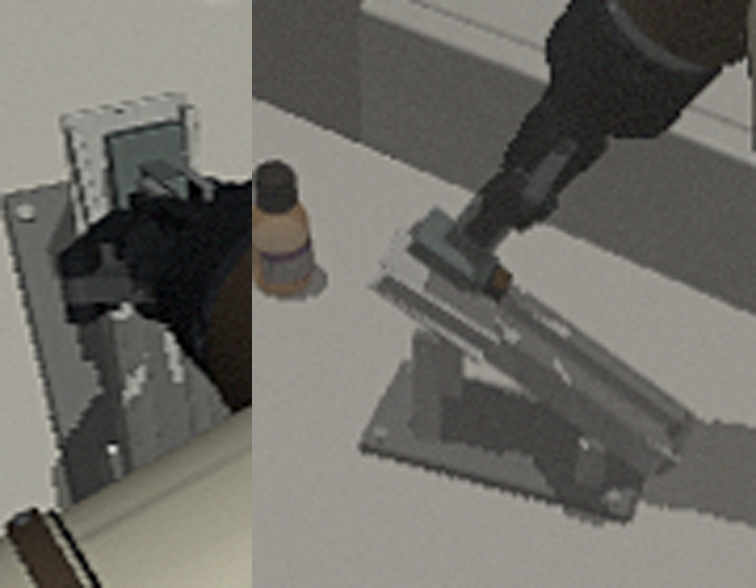

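The hover picture shows the cartridge above the apron, centred, nose down the slope (scene nose at about (359,147)). I'll lower it until it touches.

>>> {"fn": "step_arm", "kwargs": {
  "motion": [
    {"slide": [0,-1,10],"dr": [0,0,0],"jaw": 4},
    {"slide": [0,-1,20],"dr": [0,0,0],"jaw": 4},
    {"slide": [0,-1,25],"dr": [0,0,0],"jaw": 4},
    {"slide": [0,-1,27],"dr": [0,0,0],"jaw": 4},
    {"slide": [0,-1,28],"dr": [0,0,0],"jaw": 4},
    {"slide": [0,-1,28],"dr": [0,0,0],"jaw": 4},
    {"slide": [0,-1,28],"dr": [0,0,0],"jaw": 4},
    {"slide": [0,-1,28],"dr": [0,0,0],"jaw": 4}
  ]
}}

```text
clock: 5.2
position: [670.3, 72.8, 138.5]
ee_rot: [-0.122, 0.958, 0.032, 0.257]
contact_force: [-24.5, 0.6, 23.6]
gripper_width: 8.3
grasp_force: 65.7
```

```bash
python3 - <<'E'
from go import *
show()
E
```

```text
5.2 pos [670.27  72.79 138.5 ] rail [166.28  -0.3   35.87] F_rail [-8.6   6.71 32.18] F [-24.47   0.56  23.57] w 8.301304353096613 g 65.71248292922974 T [0.7  3.78 0.98] j [ 0.36  0.36 -0.52  0.31 -0.18 -1.96]
```

Contact came at rail z≈35.9, about 5 mm earlier than modelled, so the triangulated heights are a bit low. That matches the fins, which read 41 mm instead of 48. Joint 5 is also near its limit with the full 30° tilt. I'll ease off, release on the apron and regrip with a steeper tool.

>>> {"fn": "step_arm", "kwargs": {
  "motion": [
    {"slide": [0,0,-2],"dr": [0,0,0],"jaw": 4},
    {"slide": [0,0,-4],"dr": [0,0,0],"jaw": 4},
    {"slide": [0,0,-4],"dr": [0,0,0],"jaw": 4},
    {"slide": [0,0,-4],"dr": [0,0,0],"jaw": 4},
    {"slide": [0,0,-4],"dr": [0,0,0],"jaw": 4},
    {"slide": [0,0,-4],"dr": [0,0,0],"jaw": 4},
    {"slide": [0,0,-4],"dr": [0,0,0],"jaw": 4},
    {"slide": [0,0,-4],"dr": [0,0,0],"jaw": 4}
  ]
}}

```text
clock: 6.2
position: [670.1, 72.7, 138.7]
ee_rot: [-0.122, 0.958, 0.033, 0.256]
contact_force: [0.4, 0.4, -0.9]
gripper_width: 8.5
grasp_force: 61.1
```

```bash
cat >> go.py <<'E'
def tilt(sgn,deg):  # tool leaning deg from vertical in the rail's plane (30 = square to floor)
    return R.from_rotvec(np.radians(deg-30)*-Y)*inrail(sgn)
E
python3 - <<'E'
from go import *
show(); print(tilt(-1,10).as_matrix()[:,2])
p=arm.read_state()["position"]; print(plan(p,tilt(-1,10)))
for n in("scene","top"): cv2.imwrite(f"pics/{n}2.png",optics.get_image(n))
E
```

```text
6.2 pos [670.11  72.69 138.68] rail [166.21  -0.35  36.11] F_rail [-0.03  0.29 -0.97] F [ 0.37  0.4  -0.86] w 8.462798845644095 g 61.100231409072876 T [-0.25  1.02 -0.  ] j [ 0.36  0.36 -0.51  0.29 -0.19 -1.95]
[ 0.17  0.04 -0.98]
(array([0., 0., 0.]), array([-0. ,  2.5, -0. ]))
```

```bash
python3 - <<'E'
from h import *
s=cv2.imread("pics/scene2.png");t=cv2.imread("pics/top2.png")
c=lambda im,x,y,w,h,f:cv2.convertScaleAbs(cv2.resize(im[y:y+h,x:x+w],None,fx=f,fy=f,interpolation=cv2.INTER_CUBIC),alpha=1.5,beta=-30)
cv2.imwrite("pics/lay.png",np.hstack([c(t,335,135,42,60,9.5),c(s,265,125,42,60,9.5)]))
E
```

```text
(no output)
```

View pics/lay.png

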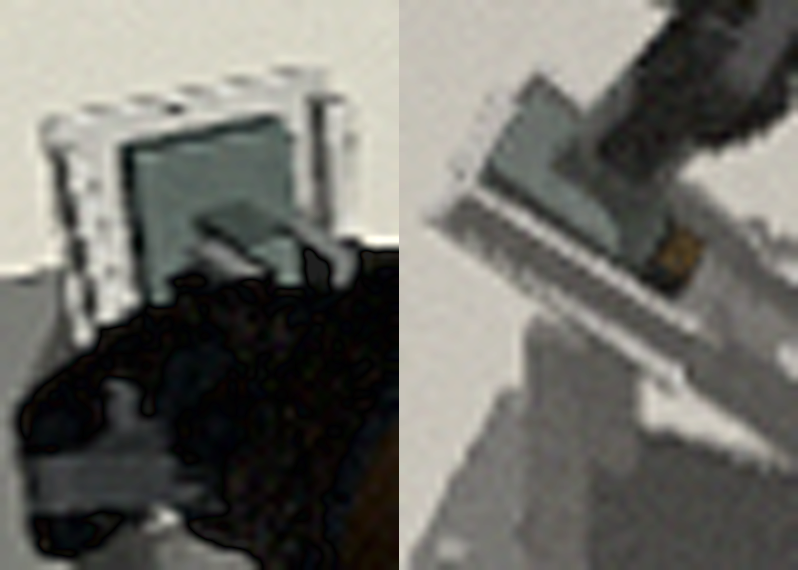

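The T panel shows the tail at (348–365.5, 147–151), about 2–3 mm right of the apron's middle. The S panel shows the tail's top right corner at about (321.3,132.4). I'll triangulate the tail corners in the rail's frame.

```bash
python3 - <<'E'
from go import *
t=lambda x0,y0,L:np.array([[x0+x/9.5-.5,y0+y/9.5-.5] for x,y in L])
P,G=two(t(265,125,[(138,73),(87,165)]),t(335,135,[(285,117),(131,150)])); Q=(P-O)@M; print(Q,G)
print("tcp rail",M.T@(arm.read_state()["position"]-O))
for z in (14,20): print(z,[ (lambda o,d:(o+d*((z-(o-O)@Z)/(d@Z))-O)@M)(*(lambda r:(r[0],r[1][0]))(ray(n,u))) for n,u in (("top",t(335,135,[(285,117)])),("top",t(335,135,[(131,150)])),("scene",t(265,125,[(138,73)])),("scene",t(265,125,[(87,165)])))])
print("expect TCP px", proj("top",arm.read_state()["position"]),proj("scene",arm.read_state()["position"]))
E
```

```text
[[192.17 -12.72  22.72]
 [190.03  13.86  13.13]] [1.26 0.29]
tcp rail [166.36  -0.32  36.2 ]
14 [array([190.79, -14.83,  14.  ]), array([190.38,  14.08,  14.  ]), array([190.5 , -22.22,  14.  ]), array([189.99,  14.67,  14.  ])]
20 [array([192.18, -13.29,  20.  ]), array([191.78,  15.4 ,  20.  ]), array([191.22, -15.86,  20.  ]), array([190.72,  20.69,  20.  ])]
expect TCP px [[361.51 164.75]] [[288.67 138.53]]
```

The cartridge is centred in y. I'll release it to settle, make the tool steeper by 20° and regrip.

>>> {"fn": "step_arm", "kwargs": {
  "motion": [
    {"slide": [0,0,0],"dr": [0,0,0],"jaw": 26},
    {"slide": [0,0,0],"dr": [0,0,0],"jaw": 26},
    {"slide": [0,0,0],"dr": [0,0,0],"jaw": 26},
    {"slide": [0,0,0],"dr": [0,1.25,0],"jaw": 26},
    {"slide": [0,0,0],"dr": [0,2.5,0],"jaw": 26},
    {"slide": [0,0,0],"dr": [0,2.5,0],"jaw": 26},
    {"slide": [0,0,0],"dr": [0,2.5,0],"jaw": 26},
    {"slide": [0,0,0],"dr": [0,2.5,0],"jaw": 26}
  ]
}}

```text
clock: 7.3
position: [669.5, 72.5, 138.4]
ee_rot: [-0.126, 0.988, 0.011, 0.086]
contact_force: [-0.7, -1.1, -0.4]
gripper_width: 26.0
grasp_force: 0.0
```

```bash
python3 - <<'E'
from go import *
show()
old=cv2.imread("pics/scene2.png").astype(int)
for n in("scene","top"):
    im=optics.get_image(n); cv2.imwrite(f"pics/{n}3.png",im)
    for f in (f"pics/{n}2.png",f"pics/{n}3.png"):
        h=cv2.cvtColor(cv2.imread(f),cv2.COLOR_BGR2HSV).astype(int)
        # grey-green cartridge: hue 70-105, sat 20-70
        x0,y0,x1,y1=(262,122,350,200) if n=="scene" else (335,135,385,200)
        w=h[y0:y1,x0:x1]; m=((w[...,0]>60)&(w[...,0]<105)&(w[...,1]>25)&(w[...,2]>70)).astype(np.uint8)
        k,l,st,ce=cv2.connectedComponentsWithStats(m); i=1+st[1:,4].argmax(); yy,xx=np.nonzero(l==i)
        b=((w[...,0]>8)&(w[...,0]<32)&(w[...,1]>100)&(w[...,2]>50)); by,bx=np.nonzero(b)
        print(f,st[i,4],"bbox",xx.min()+x0,yy.min()+y0,xx.max()+x0,yy.max()+y0,"cen",ce[i]+[x0,y0],"brass",len(bx),bx.mean()+x0 if len(bx) else 0,by.mean()+y0 if len(bx) else 0)
E
```

```text
7.3 pos [669.46  72.49 138.44] rail [165.5   -0.38  36.24] F_rail [-1.05 -0.89  0.17] F [-0.74 -1.11 -0.38] w 25.95821674162563 g 0.0 T [-0.08  0.38  0.02] j [ 0.36  0.46 -0.14  0.02 -0.8  -1.69]Traceback (most recent call last):
  File "<stdin>", line 11, in <module>
ValueError: attempt to get argmax of an empty sequence
```

```bash
python3 - <<'E'
from go import *
for n,x0,y0,x1,y1 in (("scene",262,122,350,200),("top",335,135,385,200)):
  for i in (2,3):
    f=f"pics/{n}{i}.png"
    if not __import__("os").path.exists(f): cv2.imwrite(f,optics.get_image(n))
    w=cv2.imread(f)[y0:y1,x0:x1].astype(int); d=(w[...,0]+w[...,1])/2-w[...,2]
    m=((d>8)&(w.sum(2)>150)).astype(np.uint8); k,l,st,ce=cv2.connectedComponentsWithStats(m)
    j=1+st[1:,4].argmax(); r=st[j]; br=((w[...,2]-w[...,0])>35)&(w.sum(2)>120); by,bx=np.nonzero(br)
    print(f,"area",r[4],"bbox",r[0]+x0,r[1]+y0,r[2],r[3],"cen",ce[j]+[x0,y0],"brass",len(bx),bx.mean()+x0,by.mean()+y0)
E
```

```text
Traceback (most recent call last):
ValueError: attempt to get argmax of an empty sequence
```

>>> {"fn": "step_arm", "kwargs": {
  "motion": [
    {"slide": [0,0,2],"dr": [0,0,0],"jaw": 26},
    {"slide": [0,0,2],"dr": [0,0,0],"jaw": 4},
    {"slide": [0,0,2],"dr": [0,0,0],"jaw": 4},
    {"slide": [0,0,2],"dr": [0,0,0],"jaw": 4},
    {"slide": [0,0,2],"dr": [0,0,0],"jaw": 4},
    {"slide": [0,0,2],"dr": [0,0,0],"jaw": 4},
    {"slide": [0,0,2],"dr": [0,0,0],"jaw": 4},
    {"slide": [0,0,2],"dr": [0,0,0],"jaw": 4}
  ]
}}

```text
clock: 8.35
position: [670.5, 72.8, 137.2]
ee_rot: [-0.126, 0.988, 0.011, 0.086]
contact_force: [-1.5, 0.3, 3.0]
gripper_width: 8.8
grasp_force: 60.5
```

```bash
python3 - <<'E'
from go import *
show()
im=cv2.imread("pics/scene3.png"); print(im[130:165:3,268:300:3].sum(2)//3); t=cv2.imread("pics/scene2.png"); print(t[144:148,280:284])
E
```

```text
8.35 pos [670.46  72.82 137.15] rail [165.77  -0.31  34.6 ] F_rail [0.3  0.7  3.31] F [-1.53  0.33  3.01] w 8.758847001517239 g 60.50438404083252 T [-0.12  0.97 -0.02] j [ 0.36  0.46 -0.14  0.02 -0.8  -1.69]
[[147 143 143 145 151  37  44  37  36  37 152]
 [144 144 144 143  92  40  37  38  39  38 147]
 [146 146 136 129  95  79  34  38  42  55 147]
 [144 144 137  92  87  64  42  35  64  61 148]
 [145 130  93  91  89  45  48  40  46  89 143]
 [144 119 115  55  90  91  43  60  58  82 141]
 [110  75  78 125  89  81  85  63  58  69  71]
 [147 136  78  77  76 118  49  58  45  55  76]
 [147 146 148 100  86  74  90  81  36  58  90]
 [143 144 144 146 120 122  76  73  91  95  80]
 [146 146 145 146  90  93 110 112  75  73  87]
 [145 146 145 148  81  76  75  69  97  77  78]]
[[[ 88  91  85]
  [ 87  91  85]
  [ 88  91  88]
  [ 76  77  75]]

 [[ 92  96  89]
  [ 89  93  89]
  [ 96  99  93]
  [ 98 101  95]]

 [[ 78  83  79]
  [ 87  93  90]
  [ 93  94  89]
  [ 95  98  92]]

 [[ 53  56  53]
  [ 67  71  68]
  [ 83  85  83]
  [ 95  97  94]]]
```

```bash
cat >> go.py <<'E'
def rs(*q): return R.from_quat(arm.read_state()["ee_rot"]).inv().apply(M@np.array(q,float))
E
python3 -c "
from go import *
print(rs(-100,0,0),rs(0,10,0),rs(0,0,-10))"
```

```text
[93.96 -0.04 34.22] [ 0.01 10.   -0.  ] [-3.42  0.    9.4 ]
```

>>> {"fn": "step_arm", "kwargs": {
  "motion": [
    {"slide": [4.7,0,1.7],"dr": [0,0,0],"jaw": 4},
    {"slide": [9.4,0,3.4],"dr": [0,0,0],"jaw": 4},
    {"slide": [14.1,0,5.1],"dr": [0,0,0],"jaw": 4},
    {"slide": [18.8,0,6.8],"dr": [0,0,0],"jaw": 4},
    {"slide": [21,0,7.6],"dr": [0,0,0],"jaw": 4},
    {"slide": [23.5,0,8.6],"dr": [0,0,0],"jaw": 4},
    {"slide": [23.5,0,8.6],"dr": [0,0,0],"jaw": 4},
    {"slide": [23.5,0,8.6],"dr": [0,0,0],"jaw": 4}
  ]
}}

```text
clock: 9.35
position: [649.7, 67.5, 124.8]
ee_rot: [-0.126, 0.988, 0.011, 0.087]
contact_force: [-1.0, 0.5, 5.3]
gripper_width: 8.4
grasp_force: 60.9
```

```bash
python3 -c "
from go import *
show()"
```

```text
9.35 pos [649.68  67.52 124.76] rail [141.    -0.21  34.59] F_rail [1.88 0.7  5.01] F [-1.02  0.45  5.27] w 8.39418680598465 g 60.92434644699097 T [0.07 0.31 0.05] j [ 0.36  0.44 -0.21  0.03 -0.74 -1.69]
```

>>> {"fn": "step_arm", "kwargs": {
  "motion": [
    {"slide": [4.7,0,1.7],"dr": [0,0,0],"jaw": 4},
    {"slide": [7,0,2.5],"dr": [0,0,0],"jaw": 4},
    {"slide": [9.4,0,3.4],"dr": [0,0,0],"jaw": 4},
    {"slide": [11.8,0,4.2],"dr": [0,0,0],"jaw": 4},
    {"slide": [14,0,5.1],"dr": [0,0,0],"jaw": 4},
    {"slide": [16.5,0,6],"dr": [0,0,0],"jaw": 4},
    {"slide": [18.8,0,6.8],"dr": [0,0,0],"jaw": 4},
    {"slide": [18.8,0,6.8],"dr": [0,0,0],"jaw": 4}
  ]
}}

```text
clock: 10.35
position: [632.9, 63.1, 114.7]
ee_rot: [-0.126, 0.988, 0.011, 0.087]
contact_force: [-0.9, 0.2, 5.2]
gripper_width: 8.4
grasp_force: 61.0
```

```bash
python3 -c "
from go import *
show()"
```

```text
10.35 pos [632.89  63.12 114.74] rail [120.96  -0.23  34.6 ] F_rail [1.92 0.4  4.9 ] F [-0.87  0.19  5.2 ] w 8.435570620354838 g 60.977944135665894 T [0.12 0.22 0.02] j [ 0.36  0.43 -0.26  0.03 -0.7  -1.7 ]
```

>>> {"fn": "step_arm", "kwargs": {
  "motion": [
    {"slide": [8,0,2.9],"dr": [0,0,0],"jaw": 4},
    {"slide": [16,0,5.8],"dr": [0,0,0],"jaw": 4},
    {"slide": [24,0,8.7],"dr": [0,0,0],"jaw": 4},
    {"slide": [32,0,11.7],"dr": [0,0,0],"jaw": 4},
    {"slide": [40,0,14.6],"dr": [0,0,0],"jaw": 4},
    {"slide": [48,0,17.5],"dr": [0,0,0],"jaw": 4},
    {"slide": [56,0,20.4],"dr": [0,0,0],"jaw": 4},
    {"slide": [56,0,20.4],"dr": [0,0,0],"jaw": 4}
  ]
}}

```text
clock: 11.35
position: [581.5, 49.7, 84.0]
ee_rot: [-0.126, 0.988, 0.011, 0.085]
contact_force: [-2.8, -0.3, 5.9]
gripper_width: 8.7
grasp_force: 61.0
```

```bash
python3 -c "
from go import *
show()"
```

```text
11.35 pos [581.46  49.65  84.04] rail [59.57 -0.3  34.59] F_rail [0.54 0.42 6.46] F [-2.78 -0.28  5.86] w 8.656270068881598 g 60.990543365478516 T [0.1  0.83 0.05] j [ 0.37  0.39 -0.43  0.04 -0.58 -1.72]
```

>>> {"fn": "step_arm", "kwargs": {
  "motion": [
    {"slide": [7,0,2.6],"dr": [0,0,0],"jaw": 4},
    {"slide": [14,0,5.1],"dr": [0,0,0],"jaw": 4},
    {"slide": [18,0,6.6],"dr": [0,0,0],"jaw": 4},
    {"slide": [20,0,7.3],"dr": [0,0,0],"jaw": 4},
    {"slide": [22,0,8],"dr": [0,0,0],"jaw": 4},
    {"slide": [24,0,8.7],"dr": [0,0,0],"jaw": 4},
    {"slide": [26,0,9.5],"dr": [0,0,0],"jaw": 4},
    {"slide": [26,0,9.5],"dr": [0,0,0],"jaw": 4}
  ]
}}

```text
clock: 12.35
position: [561.7, 44.7, 72.3]
ee_rot: [-0.127, 0.988, 0.011, 0.089]
contact_force: [0.5, 1.2, 8.4]
gripper_width: 8.6
grasp_force: 61.6
```

```bash
python3 -c "
from go import *
show()"
```

```text
12.35 pos [561.7   44.66  72.3 ] rail [36.05 -0.15 34.61] F_rail [4.92 1.05 6.84] F [0.55 1.23 8.39] w 8.585506022100619 g 61.5630841255188 T [ 0.14 -0.12 -0.01] j [ 0.38  0.38 -0.49  0.04 -0.52 -1.73]
```

>>> {"fn": "step_arm", "kwargs": {
  "motion": [
    {"slide": [1,0,0.4],"dr": [0,0,0],"jaw": 4},
    {"slide": [2,0,0.7],"dr": [0,0,0],"jaw": 4},
    {"slide": [3,0,1.1],"dr": [0,0,0],"jaw": 4},
    {"slide": [4,0,1.5],"dr": [0,0,0],"jaw": 4},
    {"slide": [4,0,1.5],"dr": [0,0,0],"jaw": 4},
    {"slide": [4,0,1.5],"dr": [0,0,0],"jaw": 4},
    {"slide": [4,0,1.5],"dr": [0,0,0],"jaw": 4},
    {"slide": [4,0,1.5],"dr": [0,0,0],"jaw": 4}
  ]
}}

```text
clock: 13.35
position: [560.8, 44.5, 71.9]
ee_rot: [-0.127, 0.988, 0.012, 0.092]
contact_force: [1.7, 0.1, 13.0]
gripper_width: 8.2
grasp_force: 61.8
```

```bash
python3 -c "
from go import *
show()"
```

```text
13.35 pos [560.83  44.53  71.86] rail [35.07 -0.06 34.67] F_rail [ 7.93 -0.35 10.44] F [ 1.68  0.08 13.01] w 8.205969067244643 g 61.83345437049866 T [-0.04 -0.92 -0.08] j [ 0.38  0.38 -0.5   0.05 -0.51 -1.73]
```

B is held at the stop at TCP x≈35, with a springy reaction. Releasing and lifting.

>>> {"fn": "step_arm", "kwargs": {
  "motion": [
    {"slide": [-2,0,0],"dr": [0,0,0],"jaw": 40},
    {"slide": [-2,0,0],"dr": [0,0,0],"jaw": 40},
    {"slide": [-2,0,0],"dr": [0,0,0],"jaw": 40},
    {"slide": [-2,0,-30],"dr": [0,0,0],"jaw": 40},
    {"slide": [-2,0,-80],"dr": [0,0,0],"jaw": 85},
    {"slide": [-2,0,-130],"dr": [0,0,0],"jaw": 85},
    {"slide": [-2,0,-130],"dr": [0,0,0],"jaw": 85},
    {"slide": [-2,0,-130],"dr": [0,0,0],"jaw": 85}
  ]
}}

```text
clock: 14.35
position: [535.4, 37.8, 196.1]
ee_rot: [-0.126, 0.988, 0.011, 0.086]
contact_force: [0.5, 1.1, -0.4]
gripper_width: 85.0
grasp_force: 0.0
```

```bash
cat >> go.py <<'E'
def tabletool(yawdeg,sgn=1,deg=10): return R.from_euler("z",yawdeg,degrees=True)*R.from_matrix(M.T)*tilt(sgn,deg)
E
python3 - <<'E'
from go import *
show(); r=tabletool(-114); print(r.as_matrix()); print(plan(np.array([581.5,270,31])-90*r.as_matrix()[:,2],r))
E
```

```text
14.35 pos [535.36  37.78 196.11] rail [ 74.38  -0.17 155.45] F_rail [ 0.44  0.98 -0.73] F [ 0.47  1.14 -0.41] w 85.01209919459376 g 0.0 T [-0.06  0.39  0.04] j [ 0.39  0.18 -0.39  0.03 -0.82 -1.72]
[[-0.38 -0.91  0.14]
 [-0.86  0.41  0.31]
 [-0.34  0.   -0.94]]
(array([-68.68, 189.08,  93.85]), array([-1.66, -1.17, -6.22]))
```

>>> {"fn": "step_arm", "kwargs": {
  "motion": [
    {"slide": [-10,30,0],"dr": [-0.2,-0.15,-0.8],"jaw": 85},
    {"slide": [-23,63,10],"dr": [-0.41,-0.29,-1.55],"jaw": 85},
    {"slide": [-35,95,25],"dr": [-0.66,-0.47,-2.5],"jaw": 85},
    {"slide": [-46,127,45],"dr": [-1.0,-0.7,-3.7],"jaw": 85},
    {"slide": [-58,158,70],"dr": [-1.33,-0.94,-5],"jaw": 85},
    {"slide": [-68.7,189,94],"dr": [-1.66,-1.17,-6.22],"jaw": 85},
    {"slide": [-68.7,189,94],"dr": [-1.66,-1.17,-6.22],"jaw": 85},
    {"slide": [-68.7,189,94],"dr": [-1.66,-1.17,-6.22],"jaw": 85}
  ]
}}

```text
clock: 15.35
position: [569.3, 241.2, 115.0]
ee_rot: [-0.536, 0.826, 0.094, 0.144]
contact_force: [0.1, -1.4, 0.7]
gripper_width: 84.9
grasp_force: 0.0
```

```bash
python3 - <<'E'
from go import *
show(); r=tabletool(-114); print(plan(np.array([581.5,270,31]),r))
E
```

```text
15.35 pos [569.34 241.2  114.95] rail [106.68 188.12  43.08] F_rail [ 0.13 -1.41  0.69] F [ 0.13 -1.42  0.66] w 84.85999721514553 g 0.0 T [-0.58  0.33 -0.02] j [ 0.56  0.39 -0.24 -0.31 -0.67 -0.76]
(array([-0.89,  0.6 , 89.58]), array([ 0.  , -0.02, -0.01]))
```

>>> {"fn": "step_arm", "kwargs": {
  "motion": [
    {"slide": [-0.5,0.3,30],"dr": [0,0,0],"jaw": 85},
    {"slide": [-0.5,0.3,60],"dr": [0,0,0],"jaw": 85},
    {"slide": [-0.5,0.3,89],"dr": [0,0,0],"jaw": 85},
    {"slide": [-0.5,0.3,89],"dr": [0,0,0],"jaw": 30},
    {"slide": [-0.5,0.3,89],"dr": [0,0,0],"jaw": 4},
    {"slide": [-0.5,0.3,89],"dr": [0,0,0],"jaw": 4},
    {"slide": [-0.5,0.3,89],"dr": [0,0,0],"jaw": 4},
    {"slide": [-0.5,0.3,89],"dr": [0,0,0],"jaw": 4}
  ]
}}

```text
clock: 16.35
position: [582.8, 270.4, 34.3]
ee_rot: [-0.537, 0.826, 0.094, 0.147]
contact_force: [-0.9, -1.4, 5.3]
gripper_width: 8.6
grasp_force: 59.5
```

```bash
python3 - <<'E'
from go import *
show(); r=tabletool(-50); print(plan([610,170,225],r))
E
```

```text
16.35 pos [582.82 270.44  34.29] rail [ 84.03 213.02 -36.98] F_rail [ 1.59 -1.09  5.21] F [-0.91 -1.37  5.31] w 8.622345457482787 g 59.52504873275757 T [-0.56  0.5   0.07] j [ 0.58  0.53 -0.24 -0.37 -0.53 -0.71]
(array([  10.31,  -66.1 , -206.7 ]), array([-2.76,  0.  , -7.51]))
```

>>> {"fn": "step_arm", "kwargs": {
  "motion": [
    {"slide": [-19,0,-52],"dr": [0,0,0],"jaw": 4},
    {"slide": [-38,0,-105],"dr": [-0.35,0,-0.94],"jaw": 4},
    {"slide": [-40,-10,-150],"dr": [-0.76,0,-2.07],"jaw": 4},
    {"slide": [-28,-25,-165],"dr": [-1.2,0,-3.25],"jaw": 4},
    {"slide": [-12,-40,-180],"dr": [-1.6,0,-4.4],"jaw": 4},
    {"slide": [0,-55,-195],"dr": [-2.05,0,-5.6],"jaw": 4},
    {"slide": [10,-66,-207],"dr": [-2.45,0,-6.7],"jaw": 4},
    {"slide": [10,-66,-207],"dr": [-2.76,0,-7.5],"jaw": 4}
  ]
}}

```text
clock: 17.35
position: [610.7, 168.8, 224.4]
ee_rot: [0.893, -0.416, -0.158, -0.073]
contact_force: [-0.3, 0.2, -0.8]
gripper_width: 8.6
grasp_force: 58.8
```

```bash
python3 - <<'E'
from go import *
show(); print(plan(rail([168,-0.2,75]),tilt(1,10)))
E
```

```text
17.35 pos [610.65 168.85 224.44] rail [180.25 107.68 127.03] F_rail [-0.64  0.26 -0.57] F [-0.32  0.18 -0.81] w 8.5802749509398 g 58.79756212234497 T [-0.54 -0.52 -0.02] j [ 0.36  0.5   0.25 -0.33 -1.45  0.4 ]
(array([115.3 ,  32.37,  12.49]), array([-0.7 ,  3.35, -8.12]))
```

>>> {"fn": "step_arm", "kwargs": {
  "motion": [
    {"slide": [15,4,-10],"dr": [-0.1,0.48,-1.16],"jaw": 4},
    {"slide": [33,9,-15],"dr": [-0.2,0.96,-2.32],"jaw": 4},
    {"slide": [50,14,-15],"dr": [-0.3,1.44,-3.48],"jaw": 4},
    {"slide": [66,19,-10],"dr": [-0.4,1.91,-4.64],"jaw": 4},
    {"slide": [82,23,-5],"dr": [-0.5,2.39,-5.8],"jaw": 4},
    {"slide": [99,28,0],"dr": [-0.6,2.87,-6.96],"jaw": 4},
    {"slide": [115.3,32.4,8],"dr": [-0.7,3.35,-8.12],"jaw": 4},
    {"slide": [115.3,32.4,12.5],"dr": [-0.7,3.35,-8.12],"jaw": 4}
  ]
}}

```text
clock: 18.35
position: [649.8, 68.8, 171.6]
ee_rot: [0.989, 0.124, 0.084, -0.011]
contact_force: [0.2, 0.0, -1.5]
gripper_width: 8.5
grasp_force: 58.8
```

```bash
python3 - <<'E'
from go import *
show(); print(plan(rail([168,-0.2,50]),tilt(1,10)),rs(0,0,-10),rs(-100,0,0))
E
```

```text
18.35 pos [649.84  68.76 171.58] rail [164.81   0.96  74.91] F_rail [-0.59 -0.04 -1.4 ] F [ 0.19  0.01 -1.5 ] w 8.508302662759164 g 58.80964815616608 T [-0.08  0.37 -0.02] j [ 0.36  0.4  -0.15  0.02 -0.86  1.45]
(array([11.63,  1.1 , 22.26]), array([-0.  ,  0.03, -0.04])) [ 3.46 -0.02  9.38] [-93.8    0.5   34.65]
```

>>> {"fn": "step_arm", "kwargs": {
  "motion": [
    {"slide": [4,0,10],"dr": [0,0,0],"jaw": 4},
    {"slide": [8,0,20],"dr": [0,0,0],"jaw": 4},
    {"slide": [10,0,27],"dr": [0,0,0],"jaw": 4},
    {"slide": [11,0,30],"dr": [0,0,0],"jaw": 4},
    {"slide": [11.7,0,32],"dr": [0,0,0],"jaw": 4},
    {"slide": [11.7,0,32],"dr": [0,0,0],"jaw": 4},
    {"slide": [11.7,0,32],"dr": [0,0,0],"jaw": 4},
    {"slide": [11.7,0,32],"dr": [0,0,0],"jaw": 4}
  ]
}}

```text
clock: 19.35
position: [668.2, 73.9, 143.8]
ee_rot: [0.988, 0.125, 0.086, -0.011]
contact_force: [0.1, -0.5, -0.7]
gripper_width: 8.6
grasp_force: 58.8
```

```bash
python3 - <<'E'
from go import *
show()
E
```

```text
19.35 pos [668.23  73.93 143.77] rail [167.45   1.32  41.27] F_rail [-0.35 -0.56 -0.62] F [ 0.15 -0.54 -0.71] w 8.574974038650062 g 58.80842864513397 T [-0.11  0.35  0.02] j [ 0.36  0.45 -0.14  0.02 -0.81  1.45]
```

>>> {"fn": "step_arm", "kwargs": {
  "motion": [
    {"slide": [0.3,1,0.8],"dr": [0,0,0],"jaw": 4},
    {"slide": [0.6,1.5,1.6],"dr": [0,0,0],"jaw": 4},
    {"slide": [0.9,1.5,2.3],"dr": [0,0,0],"jaw": 4},
    {"slide": [0.9,1.5,2.3],"dr": [0,0,0],"jaw": 4},
    {"slide": [0.9,1.5,2.3],"dr": [0,0,0],"jaw": 4},
    {"slide": [0.9,1.5,2.3],"dr": [0,0,0],"jaw": 4},
    {"slide": [0.9,1.5,2.3],"dr": [0,0,0],"jaw": 4},
    {"slide": [0.9,1.5,2.3],"dr": [0,0,0],"jaw": 4}
  ]
}}

```text
clock: 20.35
position: [669.2, 72.8, 142.7]
ee_rot: [0.988, 0.126, 0.086, -0.011]
contact_force: [-5.9, 0.2, 6.6]
gripper_width: 8.2
grasp_force: 59.9
```

```bash
python3 - <<'E'
from go import *
show()
E
```

```text
20.35 pos [669.18  72.76 142.73] rail [167.47  -0.05  40.06] F_rail [-1.6   1.7   8.54] F [-5.9   0.22  6.59] w 8.219645434901475 g 59.947768449783325 T [0.24 1.64 0.13] j [ 0.36  0.46 -0.13  0.02 -0.81  1.45]
```

>>> {"fn": "step_arm", "kwargs": {
  "motion": [
    {"slide": [-4.7,0,1.4],"dr": [0,0,0],"jaw": 4},
    {"slide": [-9.4,0,3.0],"dr": [0,0,0],"jaw": 4},
    {"slide": [-14.1,0,4.8],"dr": [0,0,0],"jaw": 4},
    {"slide": [-18.8,0,6.5],"dr": [0,0,0],"jaw": 4},
    {"slide": [-22,0,7.7],"dr": [0,0,0],"jaw": 4},
    {"slide": [-26,0,9.2],"dr": [0,0,0],"jaw": 4},
    {"slide": [-26,0,9.2],"dr": [0,0,0],"jaw": 4},
    {"slide": [-26,0,9.2],"dr": [0,0,0],"jaw": 4}
  ]
}}

```text
clock: 21.35
position: [648.6, 67.1, 130.5]
ee_rot: [0.988, 0.126, 0.089, -0.011]
contact_force: [-0.9, -1.2, 7.2]
gripper_width: 8.6
grasp_force: 59.7
```

```bash
python3 -c "
from go import *
show()"
```

```text
21.35 pos [648.63  67.1  130.51] rail [142.9   -0.35  40.14] F_rail [ 2.62 -0.93  6.78] F [-0.86 -1.18  7.18] w 8.63749387581417 g 59.74492907524109 T [-0.06  0.26 -0.03] j [ 0.36  0.43 -0.21  0.03 -0.75  1.45]
```

>>> {"fn": "step_arm", "kwargs": {
  "motion": [
    {"slide": [-3,0,1.1],"dr": [0,0,0],"jaw": 4},
    {"slide": [-6,0,2.2],"dr": [0,0,0],"jaw": 4},
    {"slide": [-9,0,3.3],"dr": [0,0,0],"jaw": 4},
    {"slide": [-12,0,4.4],"dr": [0,0,0],"jaw": 4},
    {"slide": [-15,0,5.5],"dr": [0,0,0],"jaw": 4},
    {"slide": [-15,0,5.5],"dr": [0,0,0],"jaw": 4},
    {"slide": [-15,0,5.5],"dr": [0,0,0],"jaw": 4},
    {"slide": [-15,0,5.5],"dr": [0,0,0],"jaw": 4}
  ]
}}

```text
clock: 22.35
position: [635.7, 63.8, 122.8]
ee_rot: [0.988, 0.126, 0.09, -0.011]
contact_force: [-0.5, -0.5, 7.6]
gripper_width: 8.3
grasp_force: 59.9
```

```bash
python3 -c "
from go import *
show()"
```

```text
22.35 pos [635.69  63.78 122.85] rail [127.5   -0.3   40.18] F_rail [ 3.26 -0.35  6.91] F [-0.52 -0.5   7.62] w 8.316363460836047 g 59.941184520721436 T [-0.08  0.16  0.01] j [ 0.36  0.42 -0.25  0.03 -0.72  1.44]
```

>>> {"fn": "step_arm", "kwargs": {
  "motion": [
    {"slide": [-5,0,1.8],"dr": [0,0,0],"jaw": 4},
    {"slide": [-10,0,3.6],"dr": [0,0,0],"jaw": 4},
    {"slide": [-15,0,5.4],"dr": [0,0,0],"jaw": 4},
    {"slide": [-20,0,7.2],"dr": [0,0,0],"jaw": 4},
    {"slide": [-24,0,8.7],"dr": [0,0,0],"jaw": 4},
    {"slide": [-27,0,9.8],"dr": [0,0,0],"jaw": 4},
    {"slide": [-27,0,9.8],"dr": [0,0,0],"jaw": 4},
    {"slide": [-27,0,9.8],"dr": [0,0,0],"jaw": 4}
  ]
}}

```text
clock: 23.35
position: [611.8, 57.7, 108.5]
ee_rot: [0.988, 0.126, 0.09, -0.011]
contact_force: [-0.8, -0.4, 8.3]
gripper_width: 8.4
grasp_force: 60.0
```

```bash
python3 -c "
from go import *
show()"
```

```text
23.35 pos [611.76  57.71 108.53] rail [98.96 -0.14 40.12] F_rail [ 3.39 -0.22  7.62] F [-0.79 -0.43  8.29] w 8.417082274516272 g 59.98934626579285 T [-0.01  0.19  0.01] j [ 0.37  0.4  -0.33  0.03 -0.66  1.43]
```

Free sliding so far. Now the last part, pushed against the first cartridge.

>>> {"fn": "step_arm", "kwargs": {
  "motion": [
    {"slide": [-2,0,0.7],"dr": [0,0,0],"jaw": 4},
    {"slide": [-4,0,1.4],"dr": [0,0,0],"jaw": 4},
    {"slide": [-6,0,2.2],"dr": [0,0,0],"jaw": 4},
    {"slide": [-8,0,2.9],"dr": [0,0,0],"jaw": 4},
    {"slide": [-10,0,3.6],"dr": [0,0,0],"jaw": 4},
    {"slide": [-12,0,4.3],"dr": [0,0,0],"jaw": 4},
    {"slide": [-12,0,4.3],"dr": [0,0,0],"jaw": 4},
    {"slide": [-12,0,4.3],"dr": [0,0,0],"jaw": 4}
  ]
}}

```text
clock: 24.35
position: [605.1, 56.1, 104.8]
ee_rot: [0.987, 0.127, 0.095, -0.012]
contact_force: [3.8, 0.1, 10.9]
gripper_width: 8.4
grasp_force: 60.2
```

```bash
python3 -c "
from go import *
show()"
```

```text
24.35 pos [605.14  56.13 104.82] rail [91.21  0.   40.31] F_rail [ 8.62 -0.81  7.58] F [ 3.76  0.14 10.88] w 8.414928057432627 g 60.16321420669556 T [ 0.   -1.32 -0.03] j [ 0.37  0.39 -0.36  0.04 -0.63  1.43]
```

>>> {"fn": "step_arm", "kwargs": {
  "motion": [
    {"slide": [-2,0,0.7],"dr": [0,0,0],"jaw": 4},
    {"slide": [-4,0,1.4],"dr": [0,0,0],"jaw": 4},
    {"slide": [-6,0,2.2],"dr": [0,0,0],"jaw": 4},
    {"slide": [-8,0,2.9],"dr": [0,0,0],"jaw": 4},
    {"slide": [-8,0,2.9],"dr": [0,0,0],"jaw": 4},
    {"slide": [-8,0,2.9],"dr": [0,0,0],"jaw": 4},
    {"slide": [-8,0,2.9],"dr": [0,0,0],"jaw": 4},
    {"slide": [-8,0,2.9],"dr": [0,0,0],"jaw": 4}
  ]
}}

```text
clock: 25.35
position: [604.3, 56.2, 104.8]
ee_rot: [0.986, 0.128, 0.102, -0.013]
contact_force: [9.5, 0.8, 16.0]
gripper_width: 8.0
grasp_force: 60.7
```

```bash
python3 -c "
from go import *
show()"
```

```text
25.35 pos [604.25  56.21 104.83] rail [90.5   0.3  40.74] F_rail [16.14 -1.64  9.21] F [ 9.48  0.77 16.05] w 8.019327419709102 g 60.67511022090912 T [ 0.11 -3.43 -0.14] j [ 0.37  0.39 -0.38  0.04 -0.6   1.43]
```

A firm stop at TCP x≈91, so the train of both cartridges is home. Easing off, releasing and lifting clear.

>>> {"fn": "step_arm", "kwargs": {
  "motion": [
    {"slide": [4,0,-1.4],"dr": [0,0,0],"jaw": 4},
    {"slide": [9,0,-3.2],"dr": [0,0,0],"jaw": 4},
    {"slide": [9,0,-3.2],"dr": [0,0,0],"jaw": 40},
    {"slide": [9,0,-3.2],"dr": [0,0,0],"jaw": 40},
    {"slide": [9,0,-3.2],"dr": [0,0,0],"jaw": 40},
    {"slide": [9,0,-60],"dr": [0,0,0],"jaw": 40},
    {"slide": [9,0,-120],"dr": [0,0,0],"jaw": 40},
    {"slide": [9,0,-130],"dr": [0,0,0],"jaw": 40}
  ]
}}

```text
clock: 26.35
position: [579.6, 49.4, 229.4]
ee_rot: [0.988, 0.126, 0.09, -0.012]
contact_force: [-0.4, -0.1, -0.4]
gripper_width: 39.9
grasp_force: 0.0
```

```bash
python3 - <<'E'
from go import *
show(); r=down(15); print(plan([480,300,260],R.from_quat(arm.read_state()["ee_rot"])))
E
```

```text
26.35 pos [579.63  49.43 229.42] rail [130.68  -0.06 161.41] F_rail [-0.56 -0.02 -0.14] F [-0.39 -0.12 -0.4 ] w 39.933288714484824 g 0.0 T [-0.06  0.35  0.02] j [ 0.37  0.23 -0.25  0.03 -0.92  1.43]
(array([ -27.63, -267.55,  -36.06]), array([0., 0., 0.]))
```

>>> {"fn": "step_arm", "kwargs": {
  "motion": [
    {"slide": [-40,0,-10],"dr": [0,0,0],"jaw": 40},
    {"slide": [-80,0,-20],"dr": [0,0,0],"jaw": 40},
    {"slide": [-120,0,-20],"dr": [0,0,0],"jaw": 40},
    {"slide": [-160,0,-10],"dr": [0,0,0],"jaw": 40},
    {"slide": [-180,0,0],"dr": [0,0,0],"jaw": 40},
    {"slide": [-180,0,0],"dr": [0,0,0],"jaw": 40},
    {"slide": [-180,0,0],"dr": [0,0,0],"jaw": 40},
    {"slide": [-180,0,0],"dr": [0,0,0],"jaw": 40}
  ]
}}

```text
clock: 27.35
position: [407.5, 5.2, 193.8]
ee_rot: [0.988, 0.125, 0.086, -0.011]
contact_force: [-0.0, 0.4, 0.0]
gripper_width: 40.0
grasp_force: 0.0
```

```bash
python3 - <<'E'
from go import *
show()
for n in("scene","top"): cv2.imwrite(f"pics/{n}9.png",optics.get_image(n))
s=cv2.imread("pics/scene9.png");t=cv2.imread("pics/top9.png")
c=lambda im,x,y,w,h,f:cv2.convertScaleAbs(cv2.resize(im[y:y+h,x:x+w],None,fx=f,fy=f,interpolation=cv2.INTER_CUBIC),alpha=1.4,beta=-20)
cv2.imwrite("pics/end.png",np.hstack([c(t,332,140,52,118,5),c(s,262,128,92,118,5)]))
O2=O+5.7*Z
for q in [(0,0,20),(20,0,48),(46,0,48),(78,0,48),(104,0,48),(116,0,14)]:
    w=O2+M@np.array(q,float); print(q,"top crop",(proj("top",w)[0]-[332,140])*5,"scene crop",(proj("scene",w)[0]-[262,128])*5+[260,0])
E
```

```text
27.35 pos [407.52   5.24 193.76] rail [-41.04   0.56 219.37] F_rail [ 0.07  0.44 -0.03] F [-0.04  0.44  0.01] w 39.98309613231925 g 0.0 T [-0.11  0.33 -0.01] j [ 0.44 -0.05 -0.67  0.05 -0.78  1.35]
(0, 0, 20) top crop [193.54 554.53] scene crop [660.84 266.72]
(20, 0, 48) top crop [209.9  533.43] scene crop [662.72 214.55]
(46, 0, 48) top crop [201.54 465.86] scene crop [619.32 182.81]
(78, 0, 48) top crop [191.03 380.88] scene crop [565.19 143.3 ]
(104, 0, 48) top crop [182.32 310.29] scene crop [520.64 110.85]
(116, 0, 14) top crop [151.14 251.09] scene crop [462.08 134.39]
```

View pics/end.png

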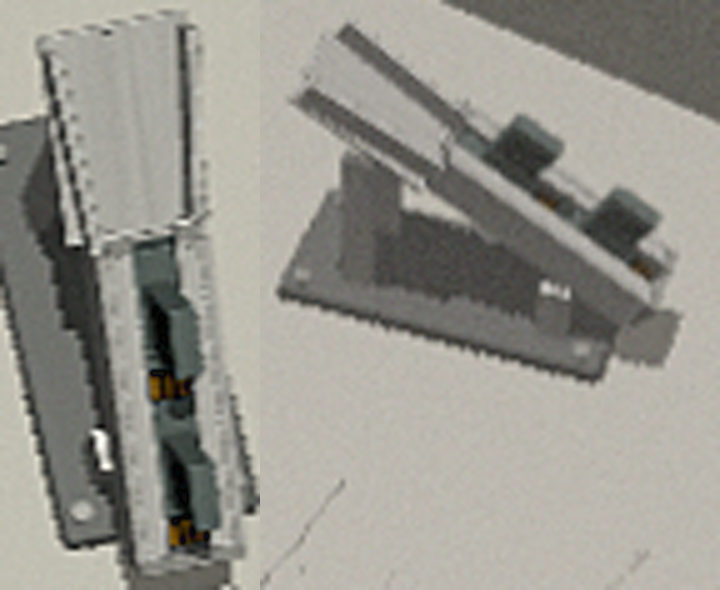

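The end picture shows both cartridges in the tube, noses down the slope and fins through the slot. The fin low ends are at crop rows ~530 and ~380, against 533 and 381 predicted for touching at the stop. The first nose is at the end stop and the second sits close behind it. Handing in.

```bash
python3 -c "
from bench import arm
print(arm.job_done())"
```

```text
the job is handed in; nothing more can be done
None
```

Both cartridges are in the rail, noses down the slope and fins up through the slot, one against the end stop and the other close behind it; the arm never went near the beaker or the timer. I handed the job in at about 27 s and no verdict came back.

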